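Close up the row of tins on the bench shelf

TASK

Tidy the low bench shelf: take the small green tin off the screw case and stand it on the shelf in the gap beside the yellow bookend, and push all three tins back so that they stand square with their backs flat against the back rail. Then push the sliding bookend along until it closes the row up, tin against tin with no gaps, and press it slowly until you feel the whole row firm against the stop pad in the fixed dark end block: about 20 N of push at the bookend, without ramming it (45 N at the end block is too much). Leave the tins upright, and leave the screw case, jar, tape roll and sanding block where they are.

Things in the scene. Friction and masses are not known exactly. Their poses are not given: they have to be found in the camera images.
- shelf: Low wooden bench shelf, fixed; place and yaw vary. Origin at bench height. Its board: x -95 to +95, y -313 to +180, top at z = +50 (mm, own frame). Back rail along the whole far (+x) side: front face at x = +75, 15 mm thick, 55 mm above the board; a tin flat against it has its centre at x = +35. Open above and at the front (-x).
- end_block: Fixed dark wood block at the left (+y) end of the shelf, 20 mm thick, 150 mm deep (x), 70 mm above the board. Origin: on the board, on its inner face, at shelf (0, 160, 50); axes as the shelf's. A rigid black stop pad (60 x 50 mm, level with the tins) sticks out of it towards the tins by 4 to 44 mm; its setting differs each time and is not reported: find it by touch.
- bookend (a joint): Yellow bookend that slides along the board in the shelf's y direction: 0 = far right, growing as it moves left (+y) towards the end block, in metres, range 0 to 0.26. Its inner (+y) face lies at shelf y = -268 mm + value. Stiff (about 3 N), stays where left. With the row home it reads 0.148 to 0.188, by the stop pad's setting.
- bookend_face (a point): Middle of the bookend's inner (+y) face, 35 mm above the board. Upright yellow plate 100 mm deep (x, -70 to +30 about this point), 8 mm thick (to -y), 70 mm tall; behind it (-y) a foot 4 mm high reaches 55 mm from the inner face, with a gusset near each end of the plate up to 35 mm above the board.
- red_tin: Square red storage tin, steel with a red band and red flat lid: 80 mm deep (own x), 88 mm wide (own y), 80 mm tall, about 0.3 kg (varies); too wide to grasp across y. Starts upright on the shelf board, askew and away from the back rail. Origin: centre of its underside, z up.
- blue_tin: Square blue storage tin, steel with a blue band and blue flat lid: 80 mm deep (own x), 88 mm wide (own y), 80 mm tall, about 0.3 kg (varies); too wide to grasp across y. Starts upright on the shelf board, askew and away from the back rail. Origin: centre of its underside, z up.
- green_tin: Narrow green tin, steel with green band and green flat lid: 80 mm deep (own x), 60 mm wide (own y), 80 mm tall, about 0.25 kg (varies). Starts upright on top of the screw case. Grasp it across its 60 mm width. In the row its 80 mm side runs front to back. Origin: centre of its underside, z up.
- case: Grey plastic screw case, 120 x 100 x 60 mm (x, y, z), 0.9 kg, standing on the bench left or right of the shelf; the green tin starts on it. Stays where it is. Origin: centre of its underside.
- jar: Jar with a dark lid, 72 mm diameter, 85 mm tall, on the bench on the other side of the shelf. Bystander. Origin: centre of its underside.
- tape: Roll of green masking tape lying flat on the bench beyond the shelf's left end, 90 mm diameter, 24 mm high. Bystander. Origin: centre of its underside.
- sanding_block: Cork sanding block, 110 x 65 x 30 mm, on the bench behind the shelf. Bystander. Origin: centre of its underside.

How it is judged:
By the outcome, as a careful person would: the job done as asked, in the order asked, and still so for the second after the job is handed in, with the robot touching nothing.
It also fails if it takes over 72 s, if anything falls off the work surface, if the arm or the gripper's body presses on something with over 40 N, if the wrist force passes 120 N, or if a joint passes its speed limit or range.

ROBOT

A 7-joint arm with a two-finger parallel gripper is mounted at the origin on the work surface. World frame = base frame: x ahead of the robot, y to its left, z up, the work surface at z = 0. Lengths are in mm, angles in rad, forces in N, time in s.
With the tool pointing down it reaches from about 400 to 875 mm from the base axis. Payload 19.3 kg.
Tool frame: the origin (TCP) lies at the very end of the fingers, on their centre line; the grasp point (between the pads) lies 19 mm behind it (grip_point_offset is the z of the grasp point in the tool frame, in mm); z points along the fingers, x is the direction in which the jaws open and shut, and the axes are right-handed (so a half turn about z gives the same grasp; the last joint's range is limited). The gripper opens to 85 mm and grips with 20 to 120 N. Pads are 22 mm wide; open, the fingers measure 114 mm over their backs; the gripper's body (76 mm by 85 mm) begins 54 mm behind the grasp point. The pads swing forward as they close: fully open they stand 13 mm farther back than shut.
Start: joints at [-1.231, 0.521, -0.036, 1.599, 0.021, 1.021, -0.113], TCP at [249.033, 573.234, 231.291] pointing down, gripper open.
Joint ranges: [-2.91, 2.91], [-0.3, 2.13], [-1.5, 1.42], [0.17, 2.43], [-1.26, 4.41], [0.16, 1.93], [-2.52, 2.52]. Speed limits (rad/s): [1.89, 1.89, 2.39, 2.39, 3.01, 3.01, 3.01].

INTERFACE

Orientations are given as a 3x3 rotation matrix whose columns are the frame's x, y, z axes.
In Python, from workcell import movep, movel, goto_joints, open_gripper, clamp, wait, inverse_kinematics, read_state, camera, PlanningError, finish_job, grip_point_offset gives the robot as it stands. Calls block until the motion is done:
- movep(position, orientation): joint-space move of the TCP to a pose.
- movel(position, frame=None, max_speed=150, guard=None): straight line of the TCP; frame=None keeps the orientation; max_speed is the mean speed in mm/s. With guard (N) it stops when the force on the tool has changed by that much, and returns True; else False.
- goto_joints(angles): joint-space move.
- open_gripper() and clamp(): open the fingers fully, or close them until they stop; the grip force is fixed at half the most.
- wait(seconds).
- inverse_kinematics(position, orientation): joint angles nearest the present ones, or None.
- read_state(): the state.
- camera(name): name is "side" or "top"; returns a dict with "image" (480x640x3 uint8, blue, green, red), "range_z" (480x640 float32, mm along the optical axis (not along the pixel's ray), 0 where there is no reading), "fx", "fy", "cx", "cy" (pixels), "dist_coeffs" ([k1, k2, p1, p2, k3] as OpenCV has them; the pictures are not rectified), "cam_to_world" (4x4, takes a point from camera to world coordinates). Camera axes: x right, y up, looking along -z (the intrinsics and any distortion apply to the point x, -y, -z); pixel columns grow to the right and rows downward; lengths in mm; the calibration is good to about 2 mm. A picture is of the moment at which its call begins.
A pose or a line that the arm cannot do raises PlanningError and nothing moves.
- finish_job(): hands the job in, once; it reports no verdict.
The state is a dict: "time": time; "qpos": joint angles; "qvel": joint speeds; "joint_efforts": joint torques, N m; "eef_pos": TCP position; "tool_rot": TCP orientation; "ft_force": force on the tool from outside, world axes, zero at the start; "torque": the same for the moment, N m; "finger_gap": finger opening in mm.
Only numpy, scipy, OpenCV 4.12 (cv2) and the standard library are available. Lean on these libraries where they do the work, as an engineer would, in place of code of your own. Each camera call takes 0.05 s, during which the arm holds its last target.

## Working session

There is one attempt and no reset: what is moved stays moved. The work goes in short steps, each a Python script; the robot and the scene stay as the last script left them, time stands still between calls to the robot, and variables do not carry over. Pictures are saved under pics/ and viewed, and the job is handed in when it is done.

```bash
ls; mkdir -p pics; python3 - <<'E'
from workcell import *
import cv2,numpy as np
for n in("top","side"):
    c=camera(n); cv2.imwrite(f"pics/{n}0.png",c["image"]); np.savez(f"{n}0.npz",**c)
    print(n,c["fx"],c["fy"],c["cx"],c["cy"],c["dist_coeffs"]);print(np.round(c["cam_to_world"],3))
s=read_state(); print(s); print(grip_point_offset)
E
```

```text
pics
top 461.92521991132077 461.92521991132077 312.4634541485104 239.33542403626893 [-0.07438857  0.          0.          0.          0.        ]
[[-9.000000e-03  9.990000e-01 -3.400000e-02  5.632410e+02]
 [-1.000000e+00 -8.000000e-03  1.300000e-02 -2.563000e+00]
 [ 1.300000e-02  3.400000e-02  9.990000e-01  1.251704e+03]
 [ 0.000000e+00  0.000000e+00  0.000000e+00  1.000000e+00]]
side 598.275011926161 598.275011926161 324.54768630216256 235.1357384461333 [-0.20229216  0.          0.          0.          0.        ]
[[ 9.71000e-01  1.32000e-01 -1.99000e-01  3.74322e+02]
 [-2.39000e-01  5.55000e-01 -7.97000e-01 -9.66002e+02]
 [ 5.00000e-03  8.21000e-01  5.70000e-01  7.78013e+02]
 [ 0.00000e+00  0.00000e+00  0.00000e+00  1.00000e+00]]
{'time': 0.1, 'qpos': array([-1.2312139 ,  0.52195619, -0.03633737,  1.5999121 ,  0.02120926,
        1.02109383, -0.1127933 ]), 'qvel': array([ 0.00058226, -0.00133707,  0.00149369, -0.00046482, -0.00109612,
       -0.00161362, -0.00104355]), 'joint_efforts': array([ 3.26459500e-03, -9.28475261e+01,  1.98382013e+00, -3.70524859e+01,
        1.81532290e-02,  5.42152760e-03, -2.07519548e-05]), 'eef_pos': array([248.92050816, 572.98533446, 230.79599265]), 'tool_rot': array([[ 3.98401843e-01,  9.17210916e-01, -3.26531282e-04],
       [ 9.17210449e-01, -3.98401971e-01, -9.28452342e-04],
       [-9.81677329e-04,  7.03992206e-05, -9.99999516e-01]]), 'ft_force': array([ 0.45916668, -0.38731039, -0.3125701 ]), 'torque': array([0.08690408, 0.00733126, 0.0155436 ]), 'finger_gap': 85.4770692452436}
-18.700000000000003
```

View pics/top0.png

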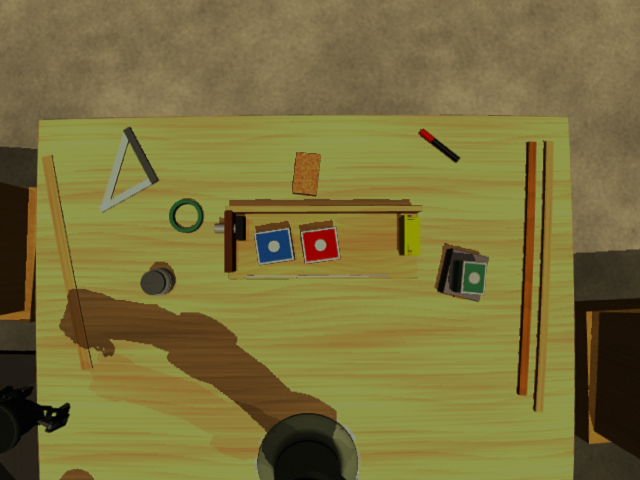

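View pics/side0.png

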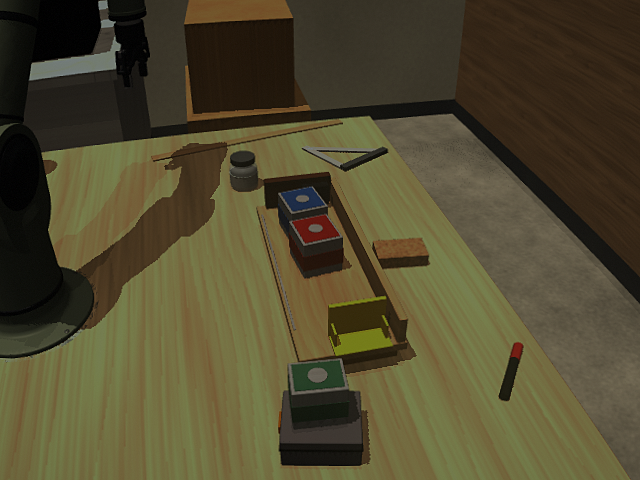

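The top view shows the shelf with the rail at row ~205, and the end block at (230,240). Blue is at (274,246), red at (320,245), the yellow bookend at (411,235), and green on the case at (473,278). Next I'll measure them.

```bash
cat > h.py <<'E'
import numpy as np,cv2
def cloud(c):
    K=np.array([[c["fx"],0,c["cx"]],[0,c["fy"],c["cy"]],[0,0,1.]])
    v,u=np.mgrid[0:480,0:640]
    p=cv2.undistortPoints(np.stack([u,v],-1).reshape(-1,1,2).astype(np.float64),K,np.array(c["dist_coeffs"],float)).reshape(480,640,2)
    z=c["range_z"].astype(float)
    P=np.stack([p[...,0]*z,-p[...,1]*z,-z],-1)
    T=np.array(c["cam_to_world"]); W=P@T[:3,:3].T+T[:3,3]
    W[z<=0]=np.nan
    return W
def rays(c,uv):
    K=np.array([[c["fx"],0,c["cx"]],[0,c["fy"],c["cy"]],[0,0,1.]])
    p=cv2.undistortPoints(np.array(uv,float).reshape(-1,1,2),K,np.array(c["dist_coeffs"],float)).reshape(-1,2)
    T=np.array(c["cam_to_world"]); d=np.c_[p[:,0],-p[:,1],-np.ones(len(p))]@T[:3,:3].T
    return T[:3,3],d
def onplane(c,uv,z):
    o,d=rays(c,uv); return o+d*((z-o[2])/d[:,2])[:,None]
def hsv(c): return cv2.cvtColor(c["image"],cv2.COLOR_BGR2HSV)
COL={"red":[(0,120,60),(6,255,255)],"blue":[(100,100,60),(130,255,255)],"green":[(55,80,50),(90,255,255)],"yellow":[(26,190,90),(34,255,255)]}
def lid(c,name,z):
    """lid coloured region, top view; returns centre xy, yaw(mod 90), sizes"""
    H=hsv(c);W=cloud(c)
    m=cv2.inRange(H,*COL[name]); 
    if name=="red": m|=cv2.inRange(H,(174,120,60),(180,255,255))
    m[np.abs(np.nan_to_num(W[...,2],nan=-999)-z)>12]=0
    n,l,st,ce=cv2.connectedComponentsWithStats(m)
    i=1+np.argmax(st[1:,4]); cn,_=cv2.findContours((l==i).astype(np.uint8),cv2.RETR_EXTERNAL,cv2.CHAIN_APPROX_NONE)
    cn=max(cn,key=cv2.contourArea).reshape(-1,2)
    P=onplane(c,cn,z)
    r=cv2.minAreaRect(P[:,:2].astype(np.float32))
    return r,np.nanmedian(W[l==i][:,2]),st[i,4]
E
python3 - <<'E'
from h import *
c=dict(np.load("top0.npz")); W=cloud(c)
for n,z in(("red",130),("blue",130),("green",140)): print(n,lid(c,n,z))
np.set_printoptions(precision=1,suppress=True,linewidth=200)
# z maps
print("bench z",np.nanmedian(W[330:340,300:400,2]),"board",np.nanmedian(W[220:260,350:390,2]))
for u in range(240,411,15):
    print(u,W[199:215,u,2], )
# rail top
m=(abs(W[...,2]-105)<6); vv,uu=np.where(m); k=(vv>190)&(vv<216)&(uu>220)&(uu<425)
P=W[vv[k],uu[k]]; print(len(P),P.min(0),P.max(0)); print(cv2.minAreaRect(P[:,:2].astype(np.float32)))
# end block top z=120
k=(abs(W[...,2]-120)<7); vv,uu=np.where(k); kk=(uu<240)&(uu>215)&(vv>195)&(vv<285); P=W[vv[kk],uu[kk]]; print(len(P),cv2.minAreaRect(P[:,:2].astype(np.float32)))
kk=(uu<430)&(uu>395)&(vv>195)&(vv<285); P=W[vv[kk],uu[kk]]; print(len(P),cv2.minAreaRect(P[:,:2].astype(np.float32)))
print(W[235,395:425])
E
```

```text
red (((588.1746215820312, -35.40052795410156), (70.42257690429688, 78.72413635253906), 7.550083160400391), np.float64(130.06734906039992), np.int32(831))
blue (((586.4642944335938, 77.81766510009766), (68.70642852783203, 77.03544616699219), 8.125885009765625), np.float64(130.02334148671775), np.int32(775))
green (((504.5032653808594, -409.20147705078125), (48.783878326416016, 67.84722137451172), 84.45926666259766), np.float64(140.00887324081623), np.int32(423))
bench z -0.9840045486840836 board 49.1023962445704
240 [ -1.1   0.7  -0.5   2.3   3.9   0.7   0.6 101.2 102.8 104.7 108.1 104.6 110.9  92.9  63.   52. ]
255 [  1.    2.7   0.3  -1.4   0.2  -2.1   2.2 103.7 106.  102.3 104.7 101.1 102.3  88.6  67.2  46.9]
270 [ -4.2  -2.2  -0.6   4.7   0.5   2.1  -2.4 100.4 102.4 106.4 108.  102.8 103.   87.1  60.6  46.7]
285 [  2.   -0.4  -5.1   0.2   1.4  -2.8  -2.7 102.3 104.  107.4 104.7 107.5 104.5  88.6  59.3  51.9]
300 [ -4.7  -2.7  -3.4  -5.6   1.5  -2.6  -6.4 105.5 101.6 106.8 103.5 100.1 102.2  87.8  57.2  48.2]
315 [ -2.   -2.   -2.2  -2.6   0.6  -0.9  -2.9 107.  107.8 107.3 106.2 10
[... 1014 characters left out ...]
.4]
 [ 613.6 -237.4   47.3]
 [ 613.4 -239.2   51.6]
 [ 613.5 -242.2   49.5]
 [ 613.3 -244.1   53.4]
 [ 612.9 -244.6   63.5]
 [ 612.1 -243.3   82.4]
 [ 611.8 -244.5   89.1]
 [ 611.1 -243.6  105.6]
 [ 610.6 -243.8  116.4]
 [ 610.5 -245.7  119.2]
 [ 610.6 -248.9  115.9]
 [ 610.3 -250.2  121.6]
 [ 613.2 -268.    52.2]
 [ 613.2 -270.8   51.5]
 [ 613.  -272.5   55.9]
 [ 612.9 -274.8   57.3]
 [ 612.9 -277.5   57. ]
 [ 612.9 -280.    57.3]
 [ 613.2 -284.4   49.8]
 [ 612.8 -285.4   56.8]
 [ 613.  -288.9   53.3]
 [ 613.  -291.8   52.2]
 [ 612.7 -293.1   57.8]
 [ 612.7 -295.6   58.2]
 [ 613.  -300.2   50.2]
 [ 615.  -315.1    1.3]
 [ 615.3 -319.5   -5.1]
 [ 615.  -320.9    0.2]
 [ 615.1 -324.    -1. ]]
```

```bash
python3 - <<'E'
import cv2
i=cv2.imread("pics/top0.png")[185:315,205:505]
cv2.imwrite("pics/crop0.png",cv2.resize(i,None,fx=2.6,fy=2.6,interpolation=cv2.INTER_CUBIC))
E
```

```text
(no output)
```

View pics/crop0.png

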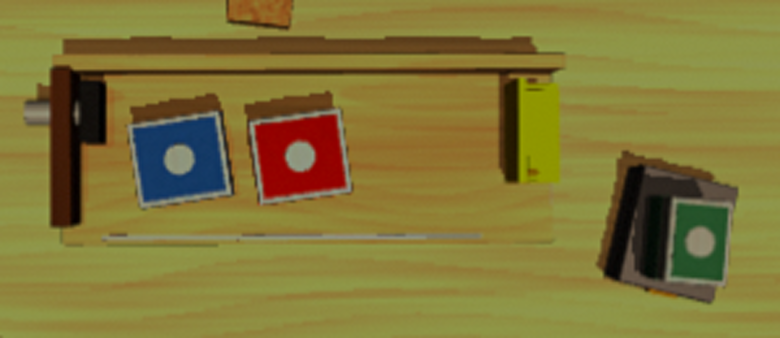

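```bash
python3 - <<'E'
from h import *
np.set_printoptions(precision=2,suppress=True,linewidth=200)
c=dict(np.load("top0.npz")); g=cv2.GaussianBlur(c["image"],(3,3),0).astype(float)
# print column-averaged profile across rail
for u in (250,300,330,390): print(u,g[198:216,u-3:u+4].mean(1).astype(int).tolist())
W=cloud(c)
# depth-based back edge: last bench row
def fit(edges,z):
    P=onplane(c,edges,z); 
    A=np.polyfit(P[:,1],P[:,0],1); r=P[:,0]-np.polyval(A,P[:,1]); k=abs(r)<3*np.median(abs(r))+.3
    A=np.polyfit(P[k,1],P[k,0],1); print("x at y=0:",A[1],"slope dx/dy",A[0],"resid",r[k].std(),k.sum()); return A
G=g.sum(2)
back=[];front=[]
for u in range(246,408):
    d=np.diff(G[:,u])
    # back edge: shadow->bright
    w=np.arange(202,208); dd=np.clip(d[w],0,None); 
    if dd.sum()>0: back.append((u,(w*dd).sum()/dd.sum()+.5))
    w=np.arange(207,214); dd=np.clip(-d[w],0,None)
    if dd.sum()>0: front.append((u,(w*dd).sum()/dd.sum()+.5))
A=fit(back,105);B=fit(front,105)
s=dict(np.load("side0.npz")); Ws=cloud(s)
# compare overlap: side view lids
H=hsv(s)
for n,z in(("red",130),("blue",130),("green",140)): print(n,lid(s,n,z)[:2])
# end block from side cam
E
```

```text
250 [[70, 145, 142], [56, 122, 130], [38, 86, 109], [30, 69, 100], [30, 70, 102], [30, 70, 103], [31, 73, 105], [37, 86, 118], [46, 109, 136], [52, 126, 144], [54, 131, 144], [52, 128, 144], [49, 122, 143], [39, 95, 118], [23, 58, 79], [23, 59, 85], [37, 94, 126], [46, 116, 145]]
300 [[60, 132, 142], [51, 113, 128], [36, 83, 107], [30, 68, 99], [30, 69, 101], [30, 70, 102], [31, 73, 105], [35, 85, 118], [43, 107, 137], [50, 124, 145], [53, 129, 145], [54, 130, 145], [51, 124, 142], [39, 96, 119], [25, 64, 86], [29, 75, 95], [45, 111, 130], [51, 126, 145]]
330 [[57, 126, 136], [46, 102, 119], [33, 76, 102], [29, 68, 99], [30, 70, 101], [30, 70, 102], [29, 68, 98], [33, 81, 106], [45, 110, 131], [52, 127, 145], [53, 130, 145], [53, 129, 144], [47, 116, 135], [32, 82, 107], [22, 57, 80], [31, 78, 94], [48, 117, 130], [55, 133, 145]]
390 [[63, 137, 138], [49, 110, 121], [34, 78, 101], [29, 66, 96], [30, 68, 100], [30, 69, 101], [29, 68, 99], [35, 84, 110], [46, 112, 133], [51, 125, 145], [50, 124, 145], [49, 122, 144], [42, 103, 124], [25, 63, 86], [18, 47, 71], [29, 73, 100], [43, 107, 134], [49, 122, 145]]
x at y=0: 686.5803593177513 slope dx/dy 0.0069962088150802805 resid 0.26809015102782635 162
x at y=0: 673.4215536277922 slope dx/dy 0.0028627613015967846 resid 0.18495268813763466 162
red (((589.1054077148438, -33.12898254394531), (70.03453826904297, 78.02328491210938), 7.248068809509277), np.float64(131.59773262330134))
blue (((587.212158203125, 79.82129669189453), (68.50411987304688, 75.61791229248047), 8.138288497924805), np.float64(131.76615321698137))
green (((504.52410888671875, -408.3802795410156), (49.41372299194336, 69.34037017822266), 84.0258560180664), np.float64(142.04716177643422))
```

```bash
cat >> h.py <<'E'
PSI=-0.005; O=np.array([597.3,21.3])
def S(x,y,z):  # shelf->world, z above board top=50 added by caller
    cs,sn=np.cos(PSI),np.sin(PSI); return [O[0]+cs*x-sn*y,O[1]+sn*x+cs*y,z]
def R(a): # tool down, jaw axis at angle a (world, rad)
    c,s=np.cos(a),np.sin(a); return np.array([[c,s,0],[s,-c,0],[0,0,-1.]])
def show(tag=""):
    from workcell import read_state
    s=read_state(); print(tag,"t",round(s["time"],2),"p",np.round(s["eef_pos"],1),"F",np.round(s["ft_force"],1),"gap",round(s["finger_gap"],1)); return s
E
python3 - <<'E'
from workcell import *
from h import *
a=np.radians(84.25)
movep([504.5,-408.8,200],R(a)); show("above")
movel([504.5,-408.8,102],max_speed=120,guard=8); show("down")
clamp(); show("clamped")
movel([504.5,-408.8,215]); show("up")
c=camera("top"); cv2.imwrite("pics/g1.png",cv2.resize(c["image"][185:315,205:505],None,fx=2.6,fy=2.6))
c=camera("side"); cv2.imwrite("pics/g1s.png",c["image"])
E
```

```text
above t 3.63 p [ 505.  -408.2  200. ] F [ 0.7 -0.3  0.1] gap 85.5
down t 4.6 p [ 504.7 -409.1  102.7] F [ 0.9 -0.9  0.1] gap 85.4
clamped t 4.96 p [ 504.9 -409.1  102.9] F [-0.9 -0.4  7. ] gap 59.5
up t 5.86 p [ 504.3 -408.4  214.1] F [-0.4  0.8 -2.6] gap 59.0
```

View pics/g1s.png

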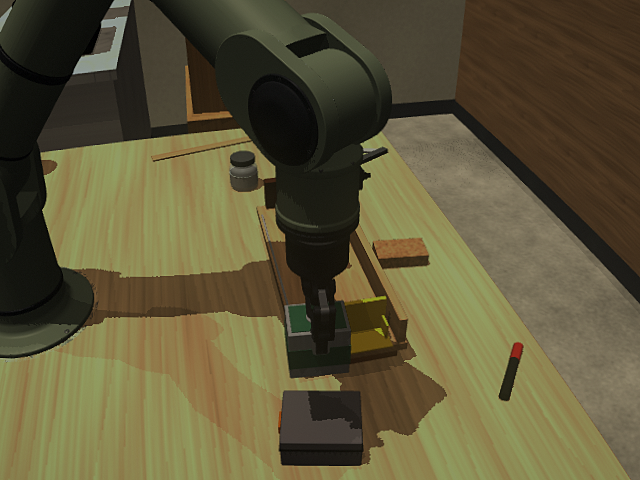

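Green is held upright clear of the case (gap 59). Now I'll place it.

```bash
python3 - <<'E'
from workcell import *
from h import *
a=np.pi/2+PSI
movep(S(22,-186,215),R(a)); show("above")
movel(S(22,-186,110),max_speed=120); show()
print(movel(S(22,-186,91),max_speed=25,guard=6)); show("down")
open_gripper(); show("open")
movel(S(22,-186,210)); show("up")
c=camera("side"); cv2.imwrite("pics/p1s.png",c["image"])
# move aside in front
a=np.pi/2+PSI
clamp()
movep(S(-110,-186,160),R(a)); show("front")
c=camera("top"); np.savez("top1.npz",**c); cv2.imwrite("pics/p1.png",cv2.resize(c["image"][185:315,205:505],None,fx=2.6,fy=2.6))
for n,z in(("red",130),("blue",130),("green",130)): print(n,lid(c,n,z))
E
```

```text
above t 7.01 p [ 617.8 -166.4  215.1] F [-0.6 -0.8 -1.8] gap 59.3
 t 8.03 p [ 618.7 -165.1  110.7] F [-0.1  0.4 -2.2] gap 59.1
True
down t 8.68 p [ 618.1 -164.7   92.8] F [-0.4  1.4  8.3] gap 59.2
open t 9.07 p [ 617.7 -164.5   92.2] F [ 1.   1.1 -0.4] gap 85.2
up t 10.0 p [ 618.  -164.6  209.1] F [-0.5  0.1  0.4] gap 85.5
front t 11.43 p [ 486.6 -164.1  160.3] F [0.9 0.5 0.3] gap 0.1
red (((587.8567504882812, -35.474525451660156), (70.83594512939453, 78.78753662109375), 7.321048259735107), np.float64(129.93655800502074), np.int32(833))
blue (((586.6495361328125, 77.80316162109375), (68.34369659423828, 76.954345703125), 8.125884056091309), np.float64(130.04853344155413), np.int32(775))
green (((632.7568969726562, -165.1035919189453), (44.130584716796875, 34.23662567138672), 89.17717742919922), np.float64(129.85691828508038), np.int32(157))
```

View pics/p1.png

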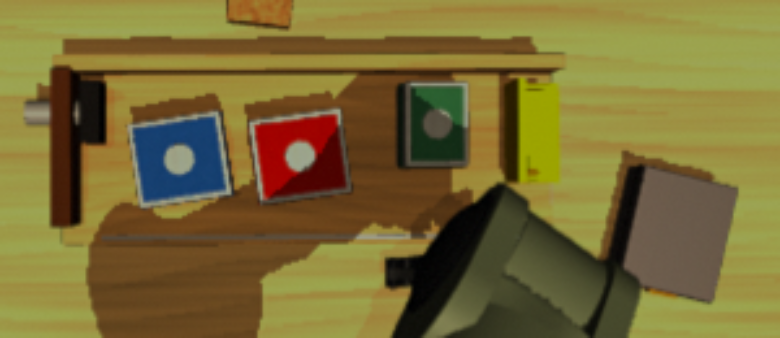

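View pics/p1s.png

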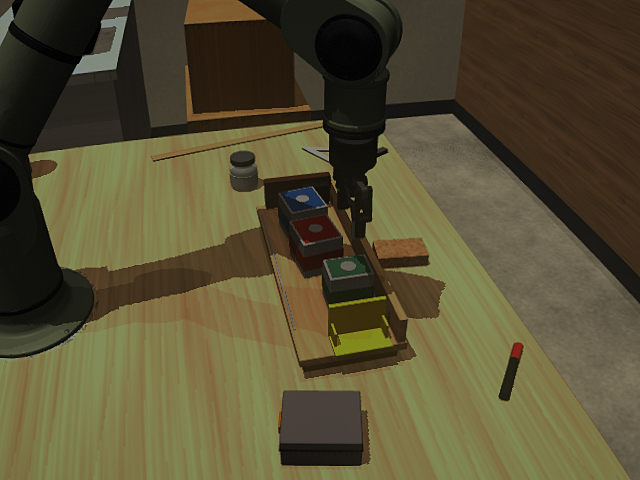

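```bash
python3 - <<'E'
from workcell import *
from h import *
a=np.pi/2+PSI
def push(y,x0):
    movel(S(x0,y,160)); movel(S(x0,y,78),max_speed=120)
    r=movel(S(-8,y,78),max_speed=40,guard=13); show(f"push {y} {r}")
    s=read_state(); d=np.array(s["eef_pos"][:2])-O; print(" shelf x",d[0]+PSI*d[1]*1)
    movel(S(x0,y,78),max_speed=120); movel(S(x0,y,160))
push(-186,-60)
push(-57,-90)
push(57,-90)
c=camera("top"); np.savez("top2.npz",**c); cv2.imwrite("pics/p2.png",cv2.resize(c["image"][185:315,205:505],None,fx=2.6,fy=2.6))
for n,z in(("red",130),("blue",130),("green",130)): print(n,lid(c,n,z))
E
```

```text
push -186 True t 13.79 p [ 578.2 -164.5   77.3] F [-3.3  0.1  1. ] gap -0.1
 shelf x -18.13174692168741
push -57 True t 18.45 p [577.9 -35.6  77.4] F [-2.9  0.5  1.8] gap -0.2
 shelf x -19.152703524116717
push 57 True t 23.21 p [578.2  78.3  77.4] F [-2.4 -0.3  1.8] gap -0.4
 shelf x -19.396723406295354
red (((631.152099609375, -38.21577835083008), (77.98324584960938, 68.27192687988281), 89.54387664794922), np.float64(130.01900752003894), np.int32(838))
blue (((662.6072387695312, 70.00961303710938), (83.90923309326172, 32.887882232666016), 63.696533203125), np.float64(130.1746601111961), np.int32(110))
green (((628.9927368164062, -163.870849609375), (46.6074333190918, 66.22116088867188), 89.27093505859375), np.float64(130.12276124885864), np.int32(442))
```

View pics/p2.png

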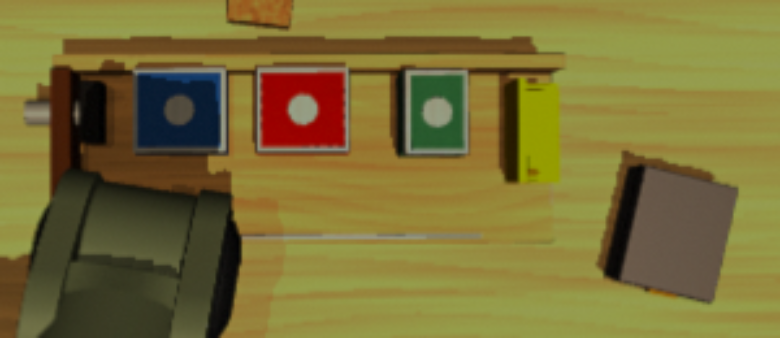

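```bash
python3 - <<'E'
from workcell import *
from h import *
def push(y):
    movel(S(-32,y,78),max_speed=200)
    r=movel(S(-5,y,78),max_speed=18,guard=16); s=show(f"push {y} {r}")
    movel(S(-32,y,78),max_speed=150)
movel(S(-32,57,160),max_speed=250)
push(57); 
push(-57);push(-186)
movel(S(-60,-186,170),max_speed=250)
c=camera("top"); np.savez("top3.npz",**c); 
for n,z in(("red",130),("blue",130),("green",130)): print(n,lid(c,n,z))
# go behind bookend
movep(S(30,-310,180),R(0.0)) if inverse_kinematics(S(30,-310,180),R(0.0)) is not None else print("noik")
show("behind")
c=camera("top"); np.savez("top4.npz",**c); cv2.imwrite("pics/p4.png",cv2.resize(c["image"][185:315,205:505],None,fx=2.6,fy=2.6))
E
```

```text
push 57 True t 26.48 p [578.1  78.3  77.4] F [-0.5  0.1  0.7] gap -0.1
push -57 True t 28.3 p [577.5 -35.6  77.4] F [-1.3  0.8  0.5] gap -0.1
push -186 True t 30.23 p [ 577.6 -164.6   77.3] F [-2.9 -0.2  0.2] gap 0.1
red (((632.37841796875, -38.21762466430664), (77.98323059082031, 70.71570587158203), 89.53009796142578), np.float64(130.06776814928958), np.int32(837))
blue (((633.2728881835938, 77.3950424194336), (75.56148529052734, 65.7557144165039), 89.53366088867188), np.float64(130.05456088222763), np.int32(779))
green (((660.578857421875, -187.57571411132812), (2.450773239135742, 0.0), 179.14524841308594), np.float64(129.33868818140263), np.int32(2))
behind t 32.2 p [ 625.5 -288.6  179.4] F [ 0.7  0.3 -0.5] gap 0.2
```

View pics/p4.png

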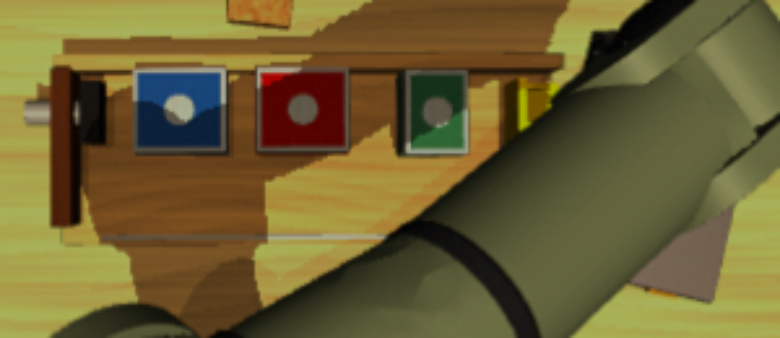

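```bash
python3 - <<'E'
from workcell import *
from h import *
movel(S(25,-310,110),max_speed=150); print(movel(S(25,-310,82),max_speed=60,guard=8)); show("down")
print(movel(S(25,-277,82),max_speed=30,guard=15)); show("contact?")
# shelf TCP y for value v: -268+v-8-11
print(movel(S(25,-287+125,82),max_speed=38,guard=25)); show("v125")
c=camera("top"); np.savez("top5.npz",**c); cv2.imwrite("pics/p5.png",cv2.resize(c["image"][185:315,205:505],None,fx=2.6,fy=2.6))
c=camera("side"); cv2.imwrite("pics/p5s.png",c["image"])
E
```

```text
False
down t 33.48 p [ 620.7 -288.9   82. ] F [ 0.3 -0.1 -0.2] gap 0.1
False
contact? t 34.73 p [ 620.9 -255.7   82. ] F [ 0.4  0.4 -0.2] gap -0.1
False
v125 t 37.91 p [ 621.4 -140.9   82. ] F [ 0.2 -5.7 -1.7] gap 0.1
```

View pics/p5.png

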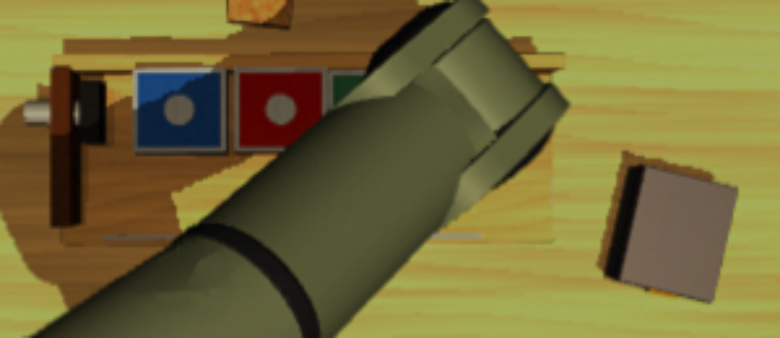

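View pics/p5s.png

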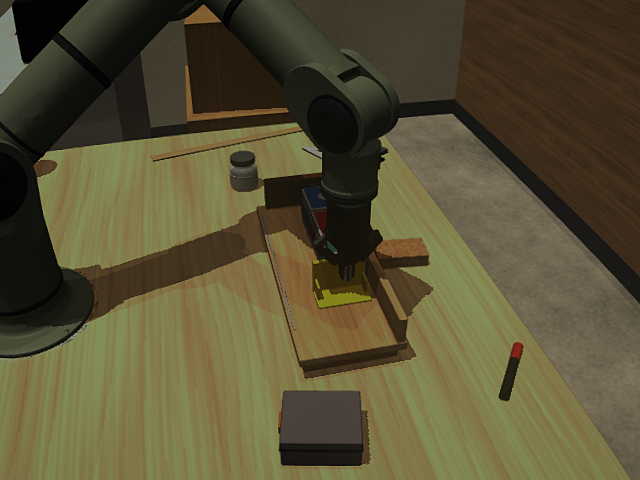

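```bash
python3 - <<'E'
from workcell import *
from h import *
print(movel(S(25,-287+195,82),max_speed=12,guard=7)); s=show("stop")
wait(0.1); show("w")
c=camera("top"); np.savez("top6.npz",**c); cv2.imwrite("pics/p6.png",cv2.resize(c["image"][185:315,205:505],None,fx=2.6,fy=2.6))
E
```

```text
True
stop t 41.28 p [ 621.4 -100.9   81.8] F [ 0.2 -1.9  1.6] gap -0.1
w t 41.38 p [ 621.3 -100.9   81.6] F [-0.5 -0.6  0. ] gap -0.3
```

View pics/p6.png

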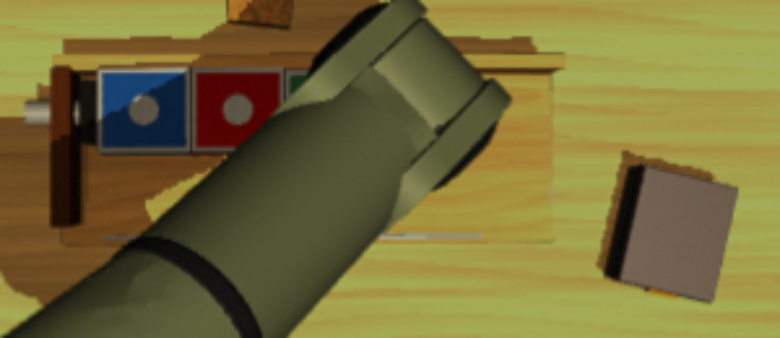

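```bash
python3 - <<'E'
from workcell import *
from h import *
s=show("before"); p=s["eef_pos"]
import threading
r=movel([p[0],p[1]+8,82],max_speed=3,guard=21); print(r); show("pressed")
wait(0.2); show("held")
E
```

```text
before t 41.43 p [ 621.3 -101.    81.6] F [-1.1  0.2 -0.5] gap -0.1
True
pressed t 42.87 p [ 621.1 -101.1   81.6] F [ 0.7 -2.   1.4] gap 0.2
held t 43.07 p [ 621.  -101.1   81.4] F [ 1.1 -1.8  2.1] gap -0.0
```

```bash
python3 - <<'E'
from workcell import *
from h import *
p=read_state()["eef_pos"]; y0=p[1]
for k in range(1,13):
    r=movel([p[0],y0+0.5*k,82],max_speed=3,guard=23)
    F=np.mean([read_state()["ft_force"] for _ in range(5)],0); q=read_state()["eef_pos"]
    print(k,r,np.round(F,1),round(q[1],2),round(read_state()["time"],2))
    if r or F[1]<-19: break
wait(0.3); show("hold")
E
```

```text
1 False [ 1.5 -4.6 -3.5] -101.04 43.49
2 False [ 1.1 -8.2 -4.2] -101.04 43.81
3 False [  2.8 -10.9  -5.1] -101.02 44.12
4 False [  2.5 -12.4  -7.4] -101.04 44.44
5 False [  3.5 -14.7  -8.1] -101.05 44.76
6 False [  3.7 -18.5  -9.7] -101.05 45.08
7 False [  5.1 -20.7 -10. ] -101.02 45.39
hold t 45.69 p [ 620.8 -101.    82. ] F [  4.5 -20.5 -11.6] gap 0.4
```

A steady 20.5 N with no motion, so the row is firm. Backing off and checking.

```bash
python3 - <<'E'
from workcell import *
from h import *
p=read_state()["eef_pos"]
movel([p[0],p[1]-25,82],max_speed=40); show("off")
movel([p[0],p[1]-30,200],max_speed=150)
movep([450,-400,260],R(0.3)); show("away")
c=camera("top"); np.savez("top7.npz",**c); cv2.imwrite("pics/p7.png",cv2.resize(c["image"][185:315,205:505],None,fx=2.6,fy=2.6))
d=camera("side"); np.savez("side7.npz",**d); cv2.imwrite("pics/p7s.png",cv2.resize(d["image"][150:390,200:470],None,fx=2.2,fy=2.2))
for n in("red","blue","green"): print(n,lid(c,n,130)); print("  side",lid(d,n,130)[0])
E
```

```text
off t 46.55 p [ 620.8 -125.8   81.9] F [ 1.1 -0.7  0.2] gap -0.2
away t 48.72 p [ 451.  -399.   259.4] F [ 1.4  0.4 -0.3] gap -0.3
red (((631.6097412109375, 22.66749382019043), (77.89210510253906, 68.21434783935547), 89.55744934082031), np.float64(130.0900633460585), np.int32(843))
  side ((633.1792602539062, 25.381502151489258), (78.6426010131836, 70.5806884765625), 89.4310531616211)
blue (((633.546875, 110.2315673828125), (73.24346160888672, 65.76831817626953), 89.53367614746094), np.float64(130.13942757280074), np.int32(751))
  side ((634.0308227539062, 112.96572875976562), (75.79390716552734, 68.56224060058594), 89.43706512451172)
green (((629.8260498046875, -51.55971908569336), (46.31632614135742, 65.8637924194336), 89.48737335205078), np.float64(130.07015971602993), np.int32(444))
  side ((630.0909423828125, -49.82801055908203), (69.29220581054688, 48.02238082885742), 0.08032552152872086)
```

View pics/p7.png

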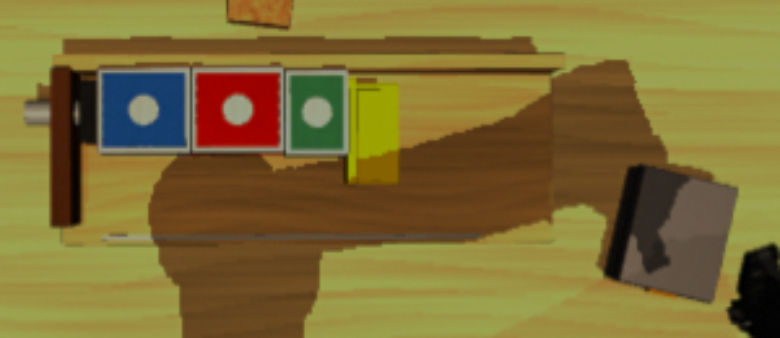

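View pics/p7s.png

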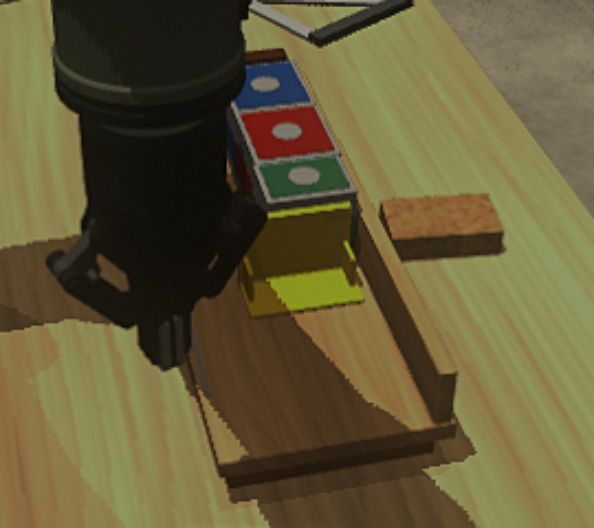

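```bash
python3 - <<'E'
from h import *
np.set_printoptions(precision=1,suppress=True,linewidth=220)
for f,ys in(("top3",(77.5,-38,None)),("top2",(None,-38,-164)),("top7",(110.5,22.7,-51.5))):
    c=dict(np.load(f+".npz")); g=c["image"].astype(float)
    T=np.linalg.inv(c["cam_to_world"]);K=np.array([[c["fx"],0,c["cx"]],[0,c["fy"],c["cy"]],[0,0,1.]])
    for n,y in zip(("blue","red","green"),ys):
        if y is None: continue
        hw=22 if n=="green" else 32
        xs=np.arange(575,690,.5); prof=0
        for dy in np.linspace(-hw,hw,23):
            if abs(dy)<14: continue
            P=np.c_[xs,np.full_like(xs,y+dy),np.full_like(xs,130)]
            q=P@T[:3,:3].T+T[:3,3]; q=q*[1,-1,-1]
            uv,_=cv2.projectPoints(q,np.zeros(3),np.zeros(3),K,np.array(c["dist_coeffs"]))
            uv=uv.reshape(-1,2).astype(np.float32)
            prof=prof+cv2.remap(g,uv[:,:1],uv[:,1:],cv2.INTER_LINEAR)[:,0]
        # white measure: min channel
        w=prof.min(1); w=cv2.GaussianBlur(w[:,None],(1,5),0)[:,0]
        fr=(xs>580)&(xs<605); bk=(xs>655)&(xs<680)
        def cen(k):
            a=w[k]-np.percentile(w[k],50); a=np.clip(a,0,None); return (xs[k]*a).sum()/a.sum()
        print(f,n,"front",cen(fr),"back",cen(bk),"mid",(cen(fr)+cen(bk))/2)
E
```

```text
top3 blue front 595.1592567992814 back 670.4518770848878 mid 632.8055669420846
top3 red front 594.5990831177581 back 670.5454710687966 mid 632.5722770932773
top2 red front 594.3816479244931 back 670.4757247976434 mid 632.4286863610682
top2 green front 591.8853594461042 back 666.3208776625559 mid 629.10311855433
top7 blue front 595.0617641078328 back 670.6892483589425 mid 632.8755062333876
top7 red front 594.8481420214005 back 670.1658589151511 mid 632.5070004682758
top7 green front 592.4057448496395 back 666.7319804054131 mid 629.5688626275263
```

Both cameras put the green lid about 3 mm forward of red and blue, although the touches agreed. I'll touch it again to find out.

```bash
python3 - <<'E'
from workcell import *
from h import *
a=np.pi/2+PSI
movep([560,-51.5,160],R(a)); movel([560,-51.5,72],max_speed=200)
show("start")
r=movel([590,-51.5,72],max_speed=15,guard=22); show(f"green {r}")
p=read_state()["eef_pos"]
for k in (1,2,3,4):
    movel([p[0]+k,-51.5,72],max_speed=10); s=show(f"+{k}")
    if s["ft_force"][0]<-22: break
c=camera("side"); cv2.imwrite("pics/p8s.png",cv2.resize(c["image"][150:390,200:470],None,fx=2.2,fy=2.2)); np.savez("side8.npz",**c)
c=camera("top"); np.savez("top8.npz",**c); cv2.imwrite("pics/p8.png",cv2.resize(c["image"][185:265,205:365],None,fx=5,fy=5))
for n in("red","green"): print(n,lid(c,n,130)[0])
E
```

```text
start t 50.83 p [560.2 -52.5  72.7] F [ 0.3 -0.8 -0.4] gap -0.0
green True t 52.11 p [577.8 -51.5  71.2] F [-0.6 -0.   0.5] gap 0.1
+1 t 52.41 p [578.  -51.5  71.7] F [-4.6 -0.6  0.3] gap 0.1
+2 t 52.66 p [577.9 -51.4  71.4] F [-11.9   0.7   2.1] gap 0.1
+3 t 52.91 p [577.8 -51.5  71.2] F [-18.3   0.8   4.4] gap -0.5
+4 t 53.16 p [577.8 -51.5  70.9] F [-24.9   0.1   4.7] gap 0.1
red ((631.6185913085938, 22.667428970336914), (77.89210510253906, 68.1966323852539), 89.55744934082031)Traceback (most recent call last):
  File "<stdin>", line 13, in <module>
  File "h.py", line 27, in lid
    i=1+np.argmax(st[1:,4]); cn,_=cv2.findContours((l==i).astype(np.uint8),cv2.RETR_EXTERNAL,cv2.CHAIN_APPROX_NONE)
        ~~~~~~~~~^^^^^^^^^^
    return _wrapfunc(a, 'argmax', axis=axis, out=out, **kwds)
    return bound(*args, **kwds)
ValueError: attempt to get argmax of an empty sequence
```

View pics/p8.png

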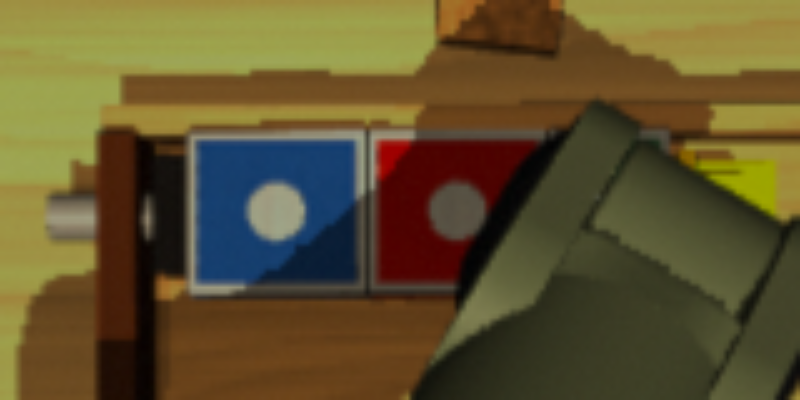

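View pics/p8s.png

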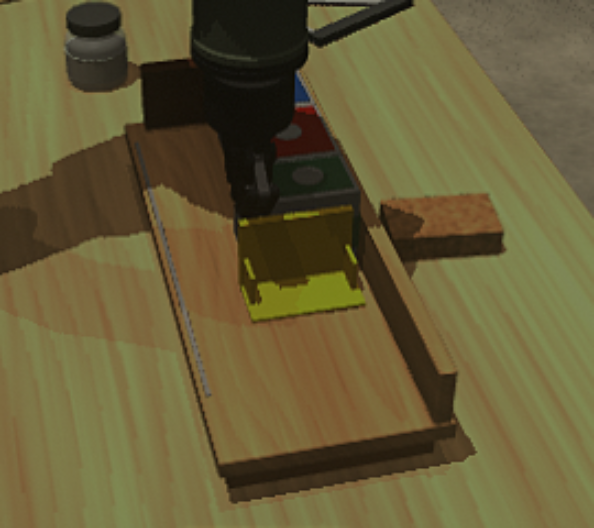

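```bash
python3 - <<'E'
from workcell import *
from h import *
movel([545,-51.5,72],max_speed=80); movel([520,-51.5,200],max_speed=180)
movep([430,-330,280],R(0.6)); show("away")
c=camera("top"); np.savez("top9.npz",**c); cv2.imwrite("pics/p9.png",cv2.resize(c["image"][185:265,205:365],None,fx=5,fy=5))
for n in("red","blue","green"): print(n,lid(c,n,130)[:2])
a=dict(np.load("top7.npz")); print("bookend px diff", np.abs(c["image"][212:258,338:362].astype(int)-a["image"][212:258,338:362]).mean())
for d in (a,c):
    W=cloud(d); k=cv2.inRange(hsv(d),(24,150,40),(36,255,255))>0; k&=abs(np.nan_to_num(W[...,2])-120)<6; print("bookend top y",np.nanmedian(W[k][:,1]),k.sum())
E
```

```text
away t 55.9 p [ 430.9 -328.7  279.3] F [ 0.2 -0.2  0.4] gap -0.2
red (((631.6097412109375, 22.66749382019043), (77.89210510253906, 68.21434783935547), 89.55744934082031), np.float64(129.9000352595374))
blue (((633.546875, 110.2315673828125), (73.24346160888672, 65.76831817626953), 89.53367614746094), np.float64(130.0561488396387))
green (((632.2637329101562, -51.58363342285156), (46.3205451965332, 65.87715148925781), 89.48712921142578), np.float64(130.0394290996619))
bookend px diff 11.806461352657005
bookend top y -84.95997678526892 122
bookend top y -89.82684481816896 127
```

View pics/p9.png

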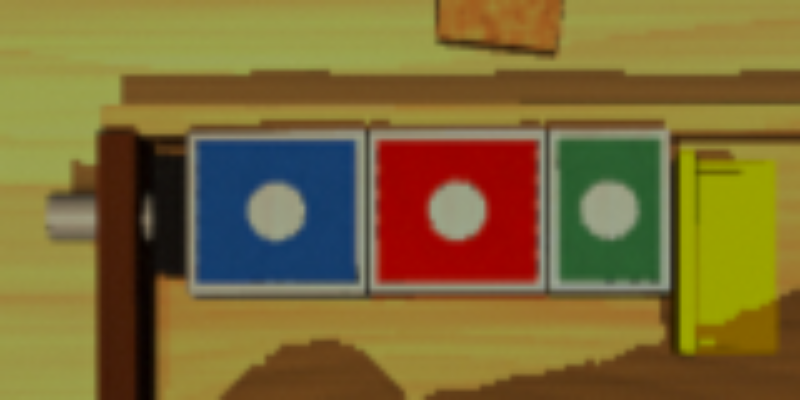

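Pushing green closed about 2.5 mm: it is now level with the others at x≈632. The bookend was nudged back about 5 mm though, so I'll press it home again.

```bash
python3 - <<'E'
from workcell import *
from h import *
movep([621,-130,165],R(0.0)); movel([621,-130,82],max_speed=130); show("down")
movel([621,-111,82],max_speed=50)
print(movel([621,-94,82],max_speed=14,guard=9)); s=show("touch"); p=s["eef_pos"]; y0=p[1]
r=movel([621,y0+1.5,82],max_speed=8)
for k in range(4,16):
    movel([621,y0+0.5*k,82],max_speed=3,guard=20)
    F=np.mean([read_state()["ft_force"] for _ in range(5)],0); print(k,np.round(F,1),round(read_state()["eef_pos"][1],2))
    if F[1]<-19.3: break
wait(0.1);p=show("hold")["eef_pos"]
movel([p[0],p[1]-20,82],max_speed=60)
movel([p[0],p[1]-24,200],max_speed=200); show("off")
c=camera("top"); np.savez("topA.npz",**c); cv2.imwrite("pics/pA.png",cv2.resize(c["image"][185:265,205:365],None,fx=5,fy=5))
d=camera("side"); cv2.imwrite("pics/pAs.png",cv2.resize(d["image"][100:400,180:480],None,fx=1.9,fy=1.9)); np.savez("sideA.npz",**d)
for n in("red","blue","green"): print(n,lid(d,n,130)[:2])
E
```

```text
down t 57.89 p [ 621.3 -130.4   82.7] F [ 0.1 -0.3 -0.3] gap -0.0
True
touch t 59.22 p [ 620.8 -100.9   81.8] F [ 0.5 -2.2  1.1] gap -0.1
4 [  3.4 -12.9  -8.1] -100.88
5 [  3.1 -16.9  -8.2] -100.9
6 [  3.5 -18.9 -10.8] -100.9
7 [  4.7 -21.8 -11.5] -100.86
hold t 60.97 p [ 620.7 -100.9   81.9] F [  4.1 -21.1 -12. ] gap -0.3
off t 62.25 p [ 620.4 -124.3  199. ] F [-0.6  0.2  0.2] gap 0.1
red (((599.4661865234375, -11.793737411499023), (1.7198461294174194, 4.068570613861084), 15.567831039428711), np.float64(131.91435794690221))
blue (((654.3731689453125, 119.92957305908203), (13.248306274414062, 59.79829025268555), 6.293289661407471), np.float64(131.673780662299))
green (((614.5533447265625, -49.59817886352539), (47.57770919799805, 32.56670379638672), 89.14263916015625), np.float64(131.62920638150092))
```

View pics/pA.png

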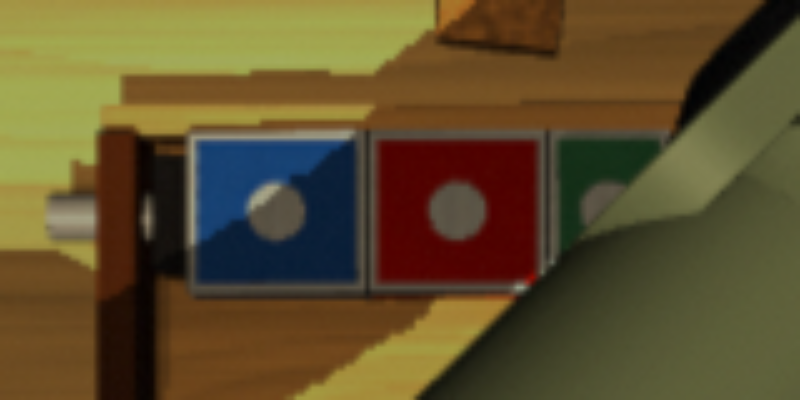

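View pics/pAs.png

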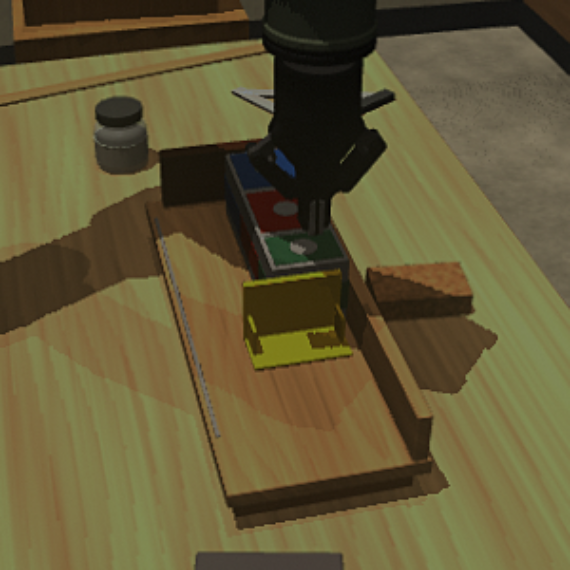

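```bash
python3 - <<'E'
from workcell import *
from h import *
movel([480,-250,260],max_speed=250); show("away")
c=camera("top"); np.savez("topB.npz",**c); cv2.imwrite("pics/pB.png",cv2.resize(c["image"][185:265,205:365],None,fx=5,fy=5))
for n in("red","blue","green"): print(n,lid(c,n,130)[:2])
for f in ("top7","top9","topB"):
    d=dict(np.load(f+".npz"));W=cloud(d); k=cv2.inRange(hsv(d),(24,150,40),(36,255,255))>0; k&=abs(np.nan_to_num(W[...,2])-120)<4; print(f,"bookend top y",np.nanmedian(W[k][:,1]),k.sum())
    print(np.round(W[228,338:362,1:],0).astype(int).tolist())
E
```

```text
away t 63.29 p [ 481.  -248.9  259.4] F [-0.  -0.1 -0.7] gap 0.1
red (((631.6097412109375, 22.66749382019043), (77.89210510253906, 68.21434783935547), 89.55744934082031), np.float64(130.14739567803008))
blue (((633.546875, 110.2315673828125), (73.24346160888672, 65.76831817626953), 89.53367614746094), np.float64(130.16440494297035))
green (((632.2637329101562, -51.58363342285156), (46.3205451965332, 65.87715148925781), 89.48712921142578), np.float64(130.03710357175999))
top7 bookend top y -84.95794546120042 113
[[-80, 130], [-83, 119], [-85, 119], [-88, 115], [-95, 51], [-98, 55], [-101, 50], [-103, 57], [-106, 51], [-108, 52], [-111, 53], [-113, 55], [-116, 54], [-118, 56], [-121, 54], [-123, 59], [-126, 54], [-129, 53], [-132, 54], [-134, 55], [-137, 50], [-140, 52], [-143, 46], [-145, 53]]
top9 bookend top y -89.86769433635436 119
[[-79, 132], [-86, 67], [-86, 101], [-88, 119], [-90, 121], [-92, 123], [-100, 55], [-103, 57], [-106, 54], [-108, 54], [-110, 57], [-114, 51], [-116, 51], [-119, 55], [-121, 54], [-124, 52], [-126, 57], [-129, 51], [-132, 51], [-134, 53], [-137, 53], [-140, 51], [-143, 49], [-146, 45]]
topB bookend top y -85.17688745938469 61
[[-79, 133], [-83, 117], [-85, 119], [-87, 122], [-95, 50], [-98, 56], [-9223372036854775808, -9223372036854775808], [-103, 54], [-106, 53], [-108, 52], [-111, 52], [-113, 54], [-115, 60], [-119, 54], [-122, 51], [-124, 52], [-127, 53], [-129, 51], [-132, 54], [-135, 51], [-137, 52], [-140, 50], [-142, 52], [-145, 49]]<stdin>:8: RuntimeWarning: invalid value encountered in cast
```

View pics/pB.png

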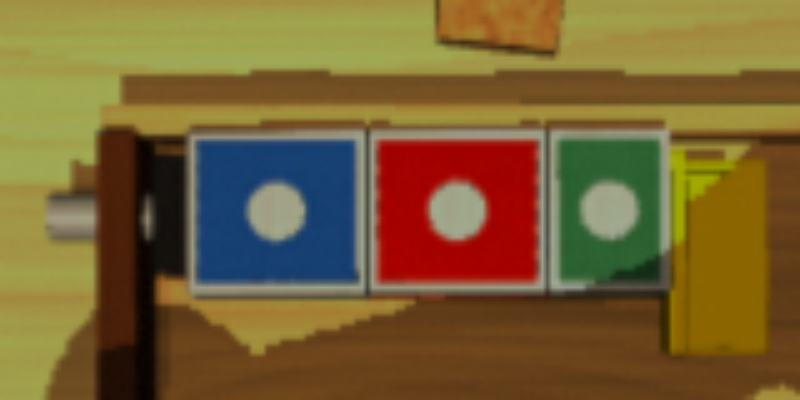

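The bookend is back against green (top edge at y −85, was −90), and all three tins are in line and tight. Handing in.

```bash
python3 -c "
from workcell import *
print(read_state()['time']); print(finish_job())"
```

```text
63.3417
the job is handed in; nothing more can be done
None
```

The shelf is tidied and the job was handed in at 63.3 s, with the arm clear of everything. The three tins stand upright and level against the back rail, closed up tin to tin, with the bookend tight against the row.

**What I did:** I took the green tin off the screw case, stood it in the gap beside the bookend and pushed all three tins back to the rail. I then slid the bookend along until the row met the stop pad and pressed it slowly to about 20.5 N. It did not move under that load.

**What went wrong on the way:**
- **Green tin:** after the first press, both cameras showed it about 3 mm short of the rail, although my touch readings had agreed with the other tins. I pushed it home from the front with about 25 N, which was out of the order asked.
- **Bookend:** it was about 5 mm further back after that push, so I pressed it again. It settled at the same place as before and held 21 N without moving.

**Last checks:**
- **Tins:** all lids are at 130 mm height. The lid centres lie within about 2 mm of one line along the rail, which is near what the camera can resolve. All three are turned the same to within 0.1°, and the spacings (87.6 and 74.3 mm) match tins touching (88 and 74 mm).
- **Bookend:** it reads about 0.165 m by my estimate, inside the expected range.
- **Not checked or unexplained:** I did not re-measure the screw case, jar, tape roll or sanding block at the end, but the arm never worked near them. I could not explain why the early touch readings for green disagreed with the cameras. I trusted the cameras.

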